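# Index the speaker stand towards the coaster and lock it

### The arm

A 7-joint arm with a two-finger parallel gripper is mounted at the origin on the work surface. World frame = base frame: x ahead of the robot, y to its left, z up, the work surface at z = 0. Lengths are in m, angles in rad, forces in N, time in s.
With the tool pointing down it reaches from about 0.425 to 1.025 m from the base axis. Payload 9.4 kg.
Tool frame: the origin (TCP) lies at the very end of the fingers, on their centre line; the grasp point (between the pads) lies 19 mm behind it; z points along the fingers, y is the direction in which the jaws open and shut (so a half turn about z gives the same grasp; the last joint's range is limited). The gripper opens to 85 mm and grips with 20 to 120 N. Pads are 22 mm wide; open, the fingers measure 114 mm over their backs; the gripper's body (76 mm by 85 mm) begins 54 mm behind the grasp point. The pads swing forward as they close: fully open they stand 13 mm farther back than shut.
Start: joints at [1.092, 0.599, -0.003, 1.599, 0.002, 0.943, -0.08], TCP at [0.284, -0.667, 0.231] pointing down, gripper open.
Joint ranges: [-2.57, 2.57], [-0.35, 1.97], [-1.29, 1.29], [0.11, 2.56], [-1.05, 4.19], [0.11, 1.86], [-2.63, 2.63]. Speed limits (rad/s): [2.22, 2.22, 3.01, 3.01, 3.14, 3.14, 3.14].

### API

Orientations are given as a 3x3 rotation matrix whose columns are the frame's x, y, z axes.
In Python, from cell import status, cams, arm gives the robot as it stands.
- The arm moves only by the tool servo_tool, never from a script. Its argument "targets" is a list of rows, each a list of 6 numbers: the shift along the tool's x, y, z in m, then the turn, a rotation vector about the tool's x, y, z in degrees. In form: [[x, y, z, rx, ry, rz], ...]. A call has 1 to 8 rows; each row is the pose to reach, as a shift and turn from the pose commanded when the call began, along the tool's axes at that moment; what a row does not reach only later rows make up. A row lasts 1/12 s, in which the tool goes at most 41.7 mm and 7.16 degrees, less where a joint would pass 70% of its speed; a pose out of reach is approached as far as the arm can. A call with a gripper value outside its range is refused whole. "jaw" is the finger opening in m, from 0 to 0.0854, set as the call begins (left out, the last holds). The fingers move at their own pace and stop on an object; "newtons" is the grip in N (left out, the last holds). Time passes only in rows, so rows that repeat a pose let the fingers close. It gives the time, the measured TCP pose, the force and the opening at its end, in the units of the state.
- status.sense(): the state, without advancing time (a new reading comes with each control period).
- cams.read_camera(name): name is "scene" or "top" or "wrist"; returns (picture, depth): 420x560x3 uint8, red, green, blue; 420x560 float32, m along the optical axis (not along the pixel's ray), 0 where there is no reading.
- cams.camera_model(name): a dict with "K" (3x3 intrinsics, pixels), "D" ([k1, k2, p1, p2, k3] as OpenCV has them; the pictures are not rectified), "eye" and "orientation" of the camera in the world. Camera axes: x right, y up, looking along -z (the intrinsics and any distortion apply to the point x, -y, -z); pixel columns grow to the right and rows downward; lengths in m; the calibration is good to about 2 mm. A picture is of the moment at which its call begins: read the wrist's pose just before it. camera_model takes no time and is no camera call; for the wrist camera it gives the pose at the moment of the call.
- arm.hand_in(): hands the job in, once; it reports no verdict.
The state is a dict: "t": time; "joint_positions": joint angles; "qd": joint speeds; "tau": joint torques, N m; "eef_pos": TCP position; "orientation": TCP orientation; "ft_force": force on the tool from outside, world axes, zero at the start; "ft_torque": the same for the moment, N m; "grip_width": opening from 0.0 (shut) to 1.0 (fully open).
Only numpy, scipy, OpenCV 4.12 (cv2) and the standard library are available. Lean on these libraries where they do the work, as an engineer would, in place of code of your own. Each camera call takes 0.05 s, during which the arm holds its last target.

### The job

I am going to sit on the side where the bamboo coaster lies: pull the stand's sprung index pin out by its loop, turn the loudspeaker exactly one notch so that its front turns towards the coaster, and let the pin spring fully into that next notch. Then push the grey lock slide all the way across to its end stop so that the pin cannot come out, and leave the other things on the bench where they are.

Things in the scene. Friction and masses are not known exactly. Their poses are not given: they have to be found in the camera images.
- stand: Fixed base: dark round plate, 270 mm across, 12 mm thick; place and yaw vary. Origin on the vertical pivot axis at bench level, z up. Round its -x side runs an upright aluminium rim: outer radius 125 mm, 16 mm thick, top 40 mm above the bench, with five open-topped notches 13 mm wide, at 0, +-0.4 and +-0.8 rad about the pivot from the stand's -x. Above it turns the speaker with its pin.
- speaker (a point): Centre of the front (two round drivers) of the black loudspeaker, 100 deep x 200 wide x 85 mm high, top 137 mm above the bench; front face 60 mm and rear face 40 mm from the pivot. Frame turns with the swivel, x out of the front.
- swivel (a joint): Angle of speaker and pin about the pivot, rad, positive anticlockwise from above. At 0 (start, middle notch) the speaker's front looks along the stand's +x and the loop lies on its -x side, behind the speaker. A positive turn swings the front towards the stand's +y, the loop towards its -y. Notches every 0.4, from -0.8 to 0.8; range +-0.95; friction 0.15 N m.
- pin (a joint): How far the pin is drawn out, radially away from the pivot, m. 0: fully seated. Resting on the rim between notches it reads about 0.009; drawn past 0.0095 it is clear; it stops at 0.016. A spring draws it in: 5 N seated, 9 N fully out. Let go between notches, it rides on the rim and snaps into the next notch it is turned to.
- loop (a point): Centre of the pin's pull loop: a level rectangle of 9 mm round steel bar, 48 mm above the bench. Opening 44 mm (radially) x 59 mm, free down to the bench, so shut fingers can enter from above and hook it. Lies radially behind the speaker, 219.5 mm from the pivot with the pin seated. Frame turns with the swivel, x pointing to the pivot.
- tab (a point): Top centre of the lock slide's upright grey tab, 75.5 mm above the bench, 161.5 mm from the pivot: 24 (radial) x 12 (along the slide) x 22 mm high, on a 4 mm foot plate reaching 12 mm behind the tab's rear. It slides on the steel pin housing (top 50 mm above the bench) along this frame's +y to a small block, the end stop; there the tab is on the pin's line. Frame turns with the swivel.
- lock (a joint): Travel of the lock slide, m: 0 to 0.006 at the start (open), 0.034 at the end stop (locked). Friction 1.5 N. It cannot pass about 0.023 unless the pin is seated; beyond that the pin cannot be pulled more than 3 mm.
- coaster: Bamboo coaster, 100 x 100 x 9 mm, origin under its centre. It lies on the stand's +y side or on its -y side, 240 to 290 mm from the pivot sideways; the tin stands on the other side.
- tin: Bystander: stainless tin with a twist cap, 80 mm across, 120 mm high, origin under its centre.
- tumbler_a: Bystander: glass tumbler, 74 mm across, 100 mm high, origin under its centre.
- tumbler_b: Bystander: glass tumbler, same as the other.
- remote: Bystander: orange remote control lying flat, 150 x 45 x 18 mm, origin under its centre.
Things that resemble listed ones, but are neither listed nor needed, are in the scene too. Of the things that look like the coaster, the smallest one is meant.

How it is judged:
On the way, in this order (a step that is already met when the one before it is completed fails the run):
1. the index pin is drawn out of its notch (value of joint pin above 0.008 m), for 0.1 s.
2. the speaker has turned one notch, its front towards the coaster, with the pin seated in that notch (((y of coaster in the frame of stand above 0 m and value of joint swivel between 0.35 and 0.45 rad) or (y of coaster in the frame of stand below 0 m and value of joint swivel between -0.45 and -0.35 rad)) and value of joint pin below 0.003 m), for 0.2 s.
3. the lock slide is pushed home to its end stop (value of joint lock above 0.03 m), for 0.2 s.
At the end, for the whole second after the job is handed in: The speaker stands one notch (0.4 rad, within 0.05) from the middle notch, its front turned to the coaster's side, the pin seated (drawn out less than 3 mm), the lock slide within 4 mm of its end stop, and the coaster at rest; tin, tumblers, remote and coaster moved by no more than 20 mm (all of step 2 and value of joint lock above 0.03 m and linear speed of coaster below 0.02 m/s); the robot touches nothing.
It fails at once if the bamboo coaster is moved by more than 20 mm (distance of coaster from where it was at the start of the episode above 0.02 m).
It fails at once if the tin is moved by more than 20 mm (distance of tin from where it was at the start of the episode above 0.02 m).
It fails at once if one tumbler is moved by more than 20 mm (distance of tumbler_a from where it was at the start of the episode above 0.02 m).
It fails at once if the other tumbler is moved by more than 20 mm (distance of tumbler_b from where it was at the start of the episode above 0.02 m).
It fails at once if the remote control is moved by more than 20 mm (distance of remote from where it was at the start of the episode above 0.02 m).
It also fails if it takes over 48 s, if anything falls off the work surface, if the arm or the gripper's body presses on something with over 40 N, if the wrist force passes 120 N, or if a joint passes its speed limit or range.

## Working session

There is one attempt and no reset: what is moved stays moved. The work goes in short steps, Python scripts to look and compute and a tool call to move; the robot and the scene stay as the last step left them, time stands still between calls to the robot, and variables do not carry over. Pictures are saved under pics/ and viewed, and the job is handed in when it is done.

Besides the shell and the picture viewer there is one more tool, called after "Call:" as name([rows], argument=value, ...), one row to a line, values as JSON. servo_tool: Moves the arm, as the interface text tells. Its arguments: {"type":"object","properties":{"targets":{"type":"array"},"jaw":{"type":"number"},"newtons":{"type":"number"}},"required":["targets"]}

```bash
mkdir -p pics; ls; python3 - <<'E'
from cell import status,cams
import cv2,numpy as np
s=status.sense();print(s)
for n in("scene","top"):
    p,d=cams.read_camera(n);cv2.imwrite(f"pics/{n}0.png",p[:,:,::-1]);np.save(f"pics/{n}0.npy",d)
    m=cams.camera_model(n);print(n,m)
E
```

```text
pics
{'t': 0.0, 'joint_positions': array([ 1.09228214,  0.6001344 , -0.00254274,  1.60011056,  0.00179377,
        0.94290881, -0.079778  ]), 'qd': array([-0.00056688,  0.00056515, -0.00116497, -0.00122854,  0.00160452,
        0.00073751,  0.00124609]), 'tau': array([-5.40345718e-04, -7.76454234e+01,  1.56399038e+00, -2.58006763e+01,
        1.22343533e-02,  9.12587129e-03,  4.07662571e-05]), 'eef_pos': array([ 0.28334412, -0.66683439,  0.23041716]), 'orientation': array([[ 9.20323071e-01,  3.91158414e-01, -7.34543184e-04],
       [ 3.91159079e-01, -9.20322055e-01,  1.37502097e-03],
       [-1.38165270e-04, -1.55278676e-03, -9.99998785e-01]]), 'ft_force': array([ 0.28552693, -1.24298562,  1.28585226]), 'ft_torque': array([ 0.00096037, -0.02985346, -0.0252145 ]), 'grip_width': 0.9993285369919755}
scene {'K': array([[522.17422663,   0.        , 281.11566922],
       [  0.        , 522.17422663, 206.54712095],
       [  0.        ,   0.        ,   1.        ]]), 'D': array([-0.01401141,  0.        ,  0.        ,  0.        ,  0.        ]), 'eye': array([ 0.92642437, -0.25484998,  1.33273498]), 'orientation': array([[ 0.68603422, -0.68259339,  0.25183987],
       [ 0.72756059,  0.64530957, -0.2328758 ],
       [-0.00355519,  0.34298953,  0.9393325 ]])}
top {'K': array([[509.0451358 ,   0.        , 273.70121682],
       [  0.        , 509.0451358 , 205.6130553 ],
       [  0.        ,   0.        ,   1.        ]]), 'D': array([-0.09315983,  0.        ,  0.        ,  0.        ,  0.        ]), 'eye': array([0.48359487, 0.03215022, 1.49494561]), 'orientation': array([[-0.00883718,  0.99797098, -0.06305414],
       [-0.99983446, -0.00982142, -0.01531662],
       [-0.01590483,  0.06290834,  0.99789257]])}
```

View pics/top0.png

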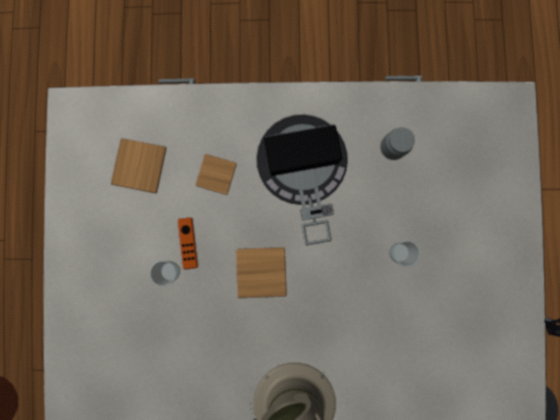

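View pics/scene0.png

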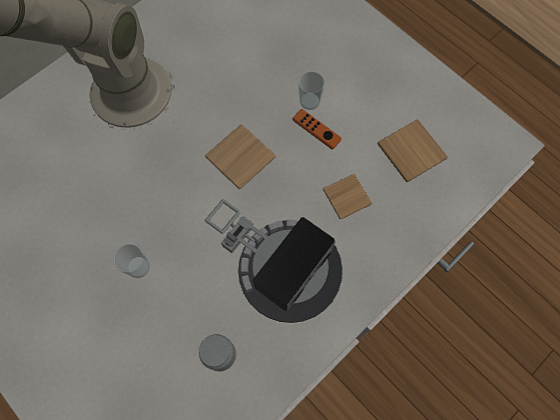

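```bash
cat >h.py <<'E'
import numpy as np,cv2
from cell import status,cams
def ray(m,uv):
    p=cv2.undistortPoints(np.array([[uv]],float),m["K"],np.array(m["D"]))[0,0]
    return m["orientation"]@np.array([p[0],-p[1],-1.])
def atz(m,uv,z):
    r=ray(m,uv);e=m["eye"];return e+r*(z-e[2])/r[2]
def proj(m,P):
    c=m["orientation"].T@(np.asarray(P)-m["eye"]);q=np.array([[c[0],-c[1],-c[2]]])
    return cv2.projectPoints(q,np.zeros(3),np.zeros(3),m["K"],np.array(m["D"]))[0][0,0]
def crop(src,x0,y0,w,h,k,out):
    cv2.imwrite(out,cv2.resize(src[y0:y0+h,x0:x0+w],None,fx=k,fy=k,interpolation=cv2.INTER_CUBIC))
E
python3 - <<'E'
from h import *
crop(cv2.imread("pics/top0.png"),245,105,110,145,4,"pics/t0c.png")
crop(cv2.imread("pics/scene0.png"),195,190,155,140,5,"pics/s0c.png")
E
```

```text
(no output)
```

View pics/t0c.png

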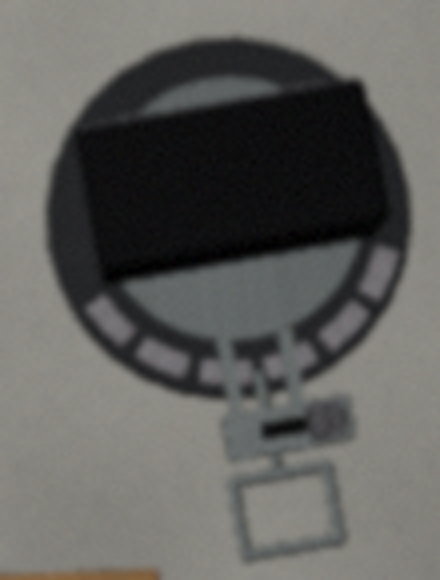

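View pics/s0c.png

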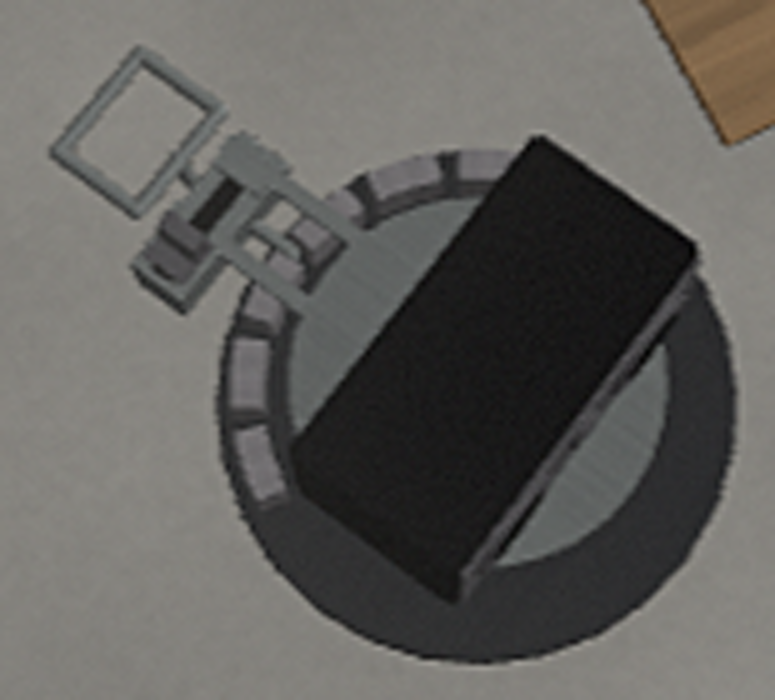

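```bash
python3 - <<'E'
from h import *
T=cams.camera_model("top");S=cams.camera_model("scene")
t=lambda x,y:(245+(x+.5)/4-.5,105+(y+.5)/4-.5); s=lambda x,y:(195+(x+.5)/5-.5,190+(y+.5)/5-.5)
lt=np.mean([atz(T,t(*c),.048) for c in[(232,478),(336,463),(346,540),(246,560)]],0)
ls=np.mean([atz(S,s(*c),.048) for c in[(140,47),(223,107),(136,217),(50,152)]],0)
pt=atz(T,t(228.5,217.5),.010);ps=atz(S,s(477,406),.010)
print(lt,ls,pt,ps)
for l,p in((lt,pt),(ls,ps)):
    v=p-l;print(np.hypot(*v[:2]),np.degrees(np.arctan2(v[1],v[0])))
# rim fit? depth check tab
tt=atz(T,t(327,423),.0755);print("tab",tt,atz(S,s(186,235),.0755))
for n,u in(("coaster",(217,174)),("tin",(398,142)),("ta",(403,253)),("tb",(165,272)),("remote",(187,243)),("big",(261,272))):print(n,atz(T,u,0.01))
# speaker top corners
k=[atz(T,t(*c),.137) for c in[(78,128),(362,82),(388,218),(106,278)]]
print(np.array(k),np.mean(k,0))
k=[atz(S,s(*c),.137) for c in[(540,137),(697,250),(455,602),(295,465)]]
print(np.array(k),np.mean(k,0))
E
```

```text
[ 0.49827076 -0.06823191  0.048     ] [ 0.49470101 -0.06537513  0.048     ] [ 0.71395961 -0.02876397  0.01      ] [ 0.71600277 -0.03138314  0.01      ]
0.21927015317253803 10.369575860360841
0.22389713053085622 8.732393280644052
tab [ 0.55852296 -0.09296387  0.0755    ] [ 0.56272434 -0.08830322  0.0755    ]
coaster [0.67233392 0.22108871 0.01      ]
tin [ 0.76221952 -0.31418894  0.01      ]
ta [ 0.4353364 -0.3207085  0.01     ]
tb [0.38589916 0.37479703 0.01      ]
remote [0.47027348 0.30971621 0.01      ]
big [0.38453597 0.0935549  0.01      ]
[[ 0.75641527  0.07721848  0.137     ]
 [ 0.78591412 -0.11510367  0.137     ]
 [ 0.69287999 -0.13081714  0.137     ]
 [ 0.65417521  0.05916206  0.137     ]] [ 0.72234615 -0.02738507  0.137     ]
[[ 0.66114844  0.06089757  0.137     ]
 [ 0.75338305  0.07563549  0.137     ]
 [ 0.79509943 -0.12284484  0.137     ]
 [ 0.69848627 -0.13334943  0.137     ]] [ 0.7270293 -0.0299153  0.137    ]
```

```bash
cat >>h.py <<'E'
from scipy.spatial.transform import Rotation as Ro
def down(yaw):
    c,s=np.cos(yaw),np.sin(yaw);return np.array([[c,s,0],[s,-c,0],[0,0,-1.]])
def delta(P,yawdeg):
    s=status.sense();R=s["orientation"];d=R.T@(np.asarray(P)-s["eef_pos"])
    rv=np.degrees(Ro.from_matrix(R.T@down(np.radians(yawdeg))).as_rotvec())
    print("t",s["t"],"pos",s["eef_pos"].round(4),"F",s["ft_force"].round(1),"delta",d.round(4),rv.round(2))
E
python3 -c "
from h import *
delta((.497,-.067,.2),9.5)"
```

```text
t 0.1 pos [ 0.2834 -0.6669  0.2305] F [ 0.4  1.  -0.5] delta [ 0.4312 -0.4685  0.0311] [-0.08  0.02 13.52]
```

Call:
servo_tool([
  [0.027,-0.0293,0,0,0,0.8],
  [0.054,-0.0586,0.002,0,0,1.6],
  [0.081,-0.0879,0.004,0,0,2.4],
  [0.108,-0.117,0.006,0,0,3.2],
  [0.135,-0.1465,0.008,0,0,4],
  [0.162,-0.176,0.01,0,0,5],
  [0.189,-0.205,0.012,0,0,6],
  [0.216,-0.234,0.014,0,0,7],
], jaw=0.02)

```text
t: 0.77
eef_pos: [0.3909, -0.3655, 0.2171]
orientation: [[0.961, 0.275, -0.0], [0.275, -0.961, 0.0], [-0.0, -0.0, -1.0]]
ft_force: [1.2, -0.1, 0.2]
grip_width: 0.232
```

```bash
python3 -c "
from h import *
delta((.497,-.067,.2),9.5)"
```

```text
t 0.7667 pos [ 0.3909 -0.3655  0.2171] F [ 1.2 -0.1  0.2] delta [ 0.1841 -0.2578  0.0171] [-0.01  0.01  6.46]
```

Call:
servo_tool([
  [0.0235,-0.0325,0.002,0,0,0.9],
  [0.047,-0.065,0.004,0,0,1.8],
  [0.0705,-0.0975,0.006,0,0,2.7],
  [0.094,-0.13,0.008,0,0,3.6],
  [0.118,-0.1625,0.01,0,0,4.5],
  [0.141,-0.195,0.013,0,0,5.4],
  [0.164,-0.23,0.015,0,0,6.4],
  [0.184,-0.258,0.017,0,0,6.46],
])

```text
t: 1.43
eef_pos: [0.4967, -0.0657, 0.2]
orientation: [[0.986, 0.166, -0.0], [0.166, -0.986, 0.0], [-0.0, -0.001, -1.0]]
ft_force: [0.6, 0.1, 0.1]
grip_width: 0.235
```

```bash
python3 -c "
from h import *
p,d=cams.read_camera('wrist');M=cams.camera_model('wrist');print(M);cv2.imwrite('pics/w1.png',p[:,:,::-1])
import pickle;pickle.dump((M,d),open('w1.pkl','wb'))
delta((.497,-.067,.2),9.5)"
```

```text
{'K': array([[346.16724654,   0.        , 279.93657663],
       [  0.        , 346.16724654, 207.35107812],
       [  0.        ,   0.        ,   1.        ]]), 'D': array([-0.05794621,  0.        ,  0.        ,  0.        ,  0.        ]), 'eye': array([ 0.56946282, -0.04731472,  0.34301504]), 'orientation': array([[ 0.17394714,  0.9445306 ,  0.27857556],
       [-0.98474944,  0.167791  ,  0.04598612],
       [-0.00330717, -0.28232628,  0.95931274]])}
t 1.4833 pos [ 0.4993 -0.0589  0.1997] F [ 2.8  5.5 -0.1] delta [-0.0036  0.0076 -0.0003] [-0.19 -0.1   0.54]
```

View pics/w1.png

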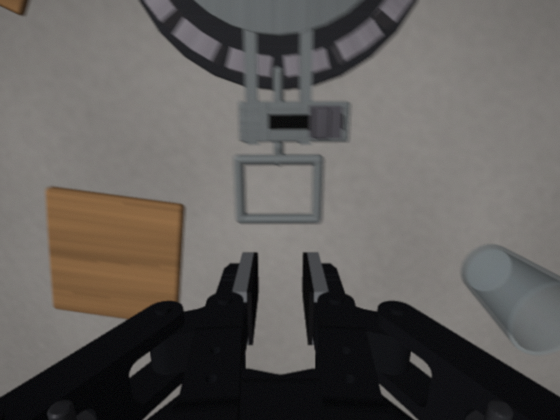

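Call:
servo_tool([
  [0,0,0.01,0,0,0],
  [0,0,0.02,0,0,0],
  [0,0,0.02,0,0,0],
  [0,0,0.02,0,0,0],
])

```text
t: 1.82
eef_pos: [0.4953, -0.0702, 0.1794]
orientation: [[0.987, 0.164, -0.002], [0.164, -0.987, -0.0], [-0.003, 0.0, -1.0]]
ft_force: [0.1, 0.4, 1.0]
grip_width: 0.238
```

```bash
python3 -c "
from h import *
M=cams.camera_model('wrist');p,d=cams.read_camera('wrist');cv2.imwrite('pics/w2.png',p[:,:,::-1])
import pickle;pickle.dump((M,d),open('w2.pkl','wb'))
crop(p[:,:,::-1],200,0,180,240,3,'pics/w2c.png')
delta((.497,-.067,.18),9.5)"
```

```text
t 1.8667 pos [ 0.4957 -0.0702  0.1799] F [-0.4 -0.  -0.6] delta [ 0.0018 -0.003  -0.0001] [ 0.01  0.08 -0.09]
```

View pics/w2c.png

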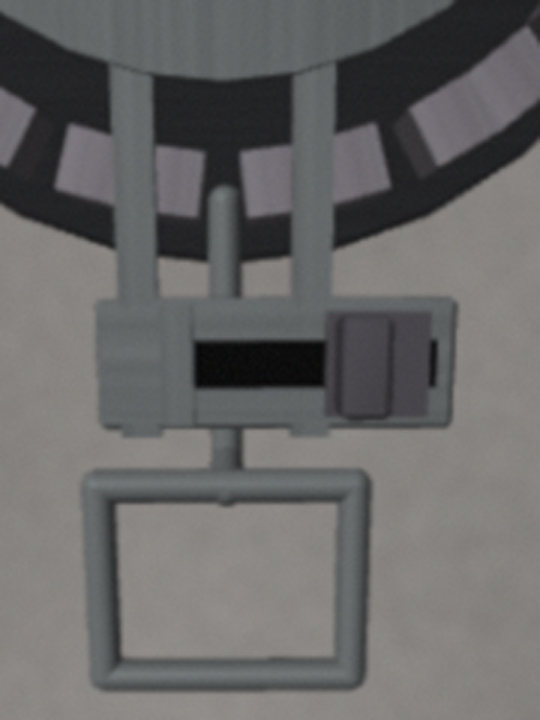

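```bash
python3 -c "
from h import *
import pickle
M,d=pickle.load(open('w2.pkl','rb'))
c=lambda x,y:(200+(x+.5)/3-.5,(y+.5)/3-.5)
k=np.array([atz(M,c(*q),.048) for q in[(82,470),(372,470),(364,690),(90,690)]])
print(k,k.mean(0)); v=(k[0]-k[3])+(k[1]-k[2]);print(np.degrees(np.arctan2(v[1],v[0])),[np.linalg.norm(k[i]-k[i-1]) for i in range(4)])
print('tab',atz(M,c(364,367),.0755))
print('seat pin',atz(M,c(224,210),.03))
delta((k.mean(0)[0],k.mean(0)[1],.03),9.5)
"
```

```text
[[ 0.5200752  -0.02379418  0.048     ]
 [ 0.53260297 -0.09951997  0.048     ]
 [ 0.47149164 -0.1095977   0.048     ]
 [ 0.45887912 -0.03351018  0.048     ]] [ 0.49576223 -0.06660551  0.048     ]
9.192811706907692 [np.float64(0.061962573064522276), np.float64(0.07675506598894169), np.float64(0.06193670541364528), np.float64(0.07712578111028572)]
tab [ 0.55917    -0.08889382  0.0755    ]
seat pin [ 0.59180272 -0.05001334  0.03      ]
t 1.8667 pos [ 0.4957 -0.0702  0.1799] F [-0.4 -0.  -0.6] delta [ 0.0008 -0.0036  0.1499] [ 0.01  0.08 -0.09]
```

Call:
servo_tool([
  [0.001,-0.0036,0.03,0,0,0],
  [0.001,-0.0036,0.06,0,0,0],
  [0.001,-0.0036,0.085,0,0,0],
  [0.001,-0.0036,0.105,0,0,0],
  [0.001,-0.0036,0.125,0,0,0],
  [0.001,-0.0036,0.14,0,0,0],
  [0.001,-0.0036,0.147,0,0,0],
  [0.001,-0.0036,0.147,0,0,0],
], jaw=0.016)

```text
t: 2.53
eef_pos: [0.4962, -0.0658, 0.0322]
orientation: [[0.986, 0.165, -0.002], [0.165, -0.986, -0.0], [-0.002, -0.0, -1.0]]
ft_force: [-0.8, 0.0, 0.6]
grip_width: 0.183
```

```bash
python3 -c "
from h import *
p,d=cams.read_camera('wrist');cv2.imwrite('pics/w3.png',p[:,:,::-1])
delta((.4958,-.0666,.033),9.2)"
```

```text
t 2.5833 pos [ 0.4966 -0.0657  0.0331] F [-0.2 -0.   0.1] delta [-0.0009  0.0008  0.0001] [-0.    0.06  0.29]
```

View pics/w3.png

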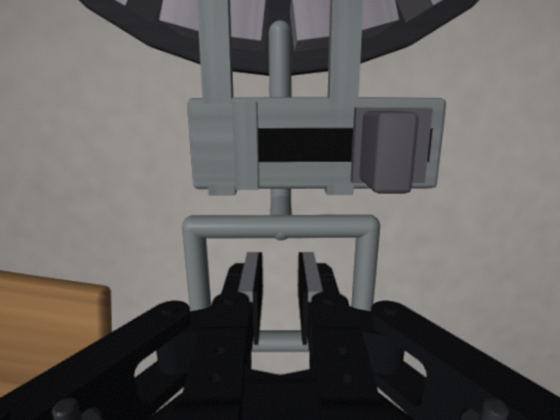

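Call:
servo_tool([
  [-0.006,0.0005,0,0,0,0],
  [-0.01,0.0005,0,0,0,0],
  [-0.014,0.0005,0,0,0,0],
  [-0.018,0.0005,0,0,0,0],
  [-0.022,0.0005,0,0,0,0],
  [-0.025,0.0005,0,0,0,0],
  [-0.025,0.0005,0,0,0,0],
  [-0.025,0.0005,0,0,0,0],
])

```text
t: 3.25
eef_pos: [0.4754, -0.0695, 0.0343]
orientation: [[0.986, 0.166, 0.007], [0.166, -0.986, -0.0], [0.007, 0.001, -1.0]]
ft_force: [8.9, 1.3, -0.9]
grip_width: 0.189
```

```bash
python3 -c "
from h import *
p,d=cams.read_camera('wrist');cv2.imwrite('pics/w4.png',p[:,:,::-1])
delta((.4958,-.0666,.033),9.2)"
```

```text
t 3.3 pos [ 0.4756 -0.0695  0.0344] F [ 7.  -0.1 -1.1] delta [0.0204 0.0005 0.0015] [ 0.07 -0.41  0.39]
```

View pics/w4.png

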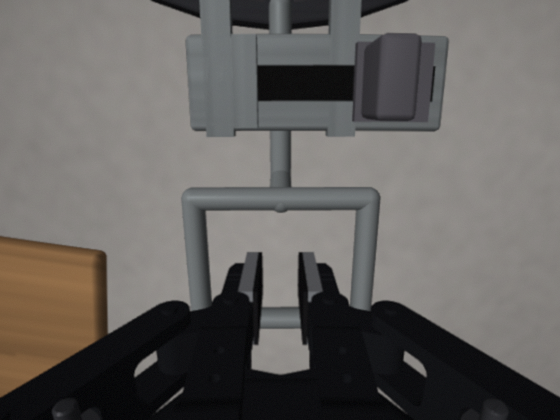

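Call:
servo_tool([
  [-0.001,0.006,0,0,0,-1.4],
  [-0.0007,0.0135,0,0,0,-3.2],
  [0,0.0214,0,0,0,-5],
  [0.001,0.029,0,0,0,-6.8],
  [0.0022,0.0366,0,0,0,-8.6],
  [0.0034,0.0443,0,0,0,-10.4],
  [0.0049,0.0518,0,0,0,-12.2],
  [0.0066,0.0606,0,0,0,-14.3],
])

```text
t: 3.97
eef_pos: [0.492, -0.1275, 0.0343]
orientation: [[0.913, 0.408, 0.006], [0.408, -0.913, 0.001], [0.006, 0.002, -1.0]]
ft_force: [7.1, 4.1, -2.0]
grip_width: 0.187
```

```bash
python3 -c "
from h import *
p,d=cams.read_camera('wrist');cv2.imwrite('pics/w5.png',p[:,:,::-1])
s=status.sense();v=np.array([.7125,-.0315])-s['eef_pos'][:2];print(np.hypot(*v),np.degrees(np.arctan2(v[1],v[0])))
delta((.4958,-.0666,.033),23.5)"
```

```text
0.240617538220375 24.04667346968527
t 4.0167 pos [ 0.4928 -0.1295  0.0344] F [ 7.2  1.5 -2.4] delta [ 0.0285 -0.0562  0.0014] [ 0.21 -0.38  0.62]
```

View pics/w5.png

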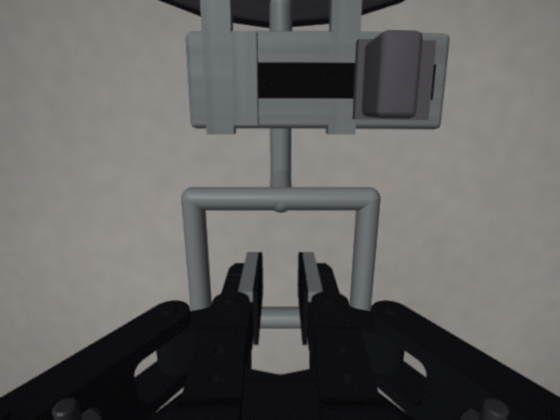

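Call:
servo_tool([
  [0.0002,0.007,0,0,0,-1.7],
  [0.0005,0.015,0,0,0,-3.5],
  [0.005,0.015,0,0,0,-3.5],
  [0.009,0.015,0,0,0,-3.5],
  [0.0135,0.015,0,0,0,-3.5],
  [0.0135,0.0185,0,0,0,-4.4],
  [0.0137,0.022,0,0,0,-5.3],
  [0.0137,0.022,0,0,0,-5.3],
])

```text
t: 4.68
eef_pos: [0.5101, -0.1437, 0.0333]
orientation: [[0.873, 0.488, -0.0], [0.488, -0.873, -0.001], [-0.001, 0.0, -1.0]]
ft_force: [0.1, -0.4, 0.4]
grip_width: 0.188
```

```bash
python3 -c "
from h import *
p,d=cams.read_camera('wrist');cv2.imwrite('pics/w6.png',p[:,:,::-1])
s=status.sense();v=np.array([.7125,-.0315])-s['eef_pos'][:2];print(np.hypot(*v),np.degrees(np.arctan2(v[1],v[0])))
delta((.4958,-.0666,.033),29)"
```

```text
0.23146784898893896 28.92259179855038
t 4.7333 pos [ 0.5099 -0.1434  0.0332] F [-0.   0.5 -0.4] delta [ 0.0251 -0.074   0.0002] [0.   0.03 0.14]
```

View pics/w6.png

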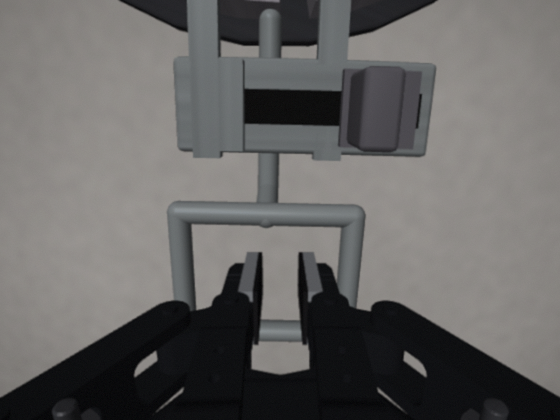

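Call:
servo_tool([
  [0.0055,0.003,0,0,0,-0.8],
  [0.0056,0.006,0,0,0,-1.5],
  [0.0057,0.009,0,0,0,-2.3],
  [0.0058,0.012,0,0,0,-3.0],
  [0.006,0.015,0,0,0,-3.8],
  [0.0062,0.0175,0,0,0,-4.4],
  [0.0064,0.02,0,0,0,-5.0],
  [0.0064,0.02,0,0,0,-5.0],
])

```text
t: 5.4
eef_pos: [0.526, -0.1579, 0.0333]
orientation: [[0.827, 0.562, 0.0], [0.562, -0.827, -0.0], [0.0, 0.0, -1.0]]
ft_force: [0.6, 0.5, -0.9]
grip_width: 0.189
```

```bash
python3 -c "
from h import *
p,d=cams.read_camera('wrist');cv2.imwrite('pics/w7.png',p[:,:,::-1])
s=status.sense();v=np.array([.7125,-.0315])-s['eef_pos'][:2];print(np.hypot(*v),np.degrees(np.arctan2(v[1],v[0])))
delta((.4958,-.0666,.033),34)"
```

```text
0.22532047934904478 34.02399503983949
t 5.45 pos [ 0.5258 -0.1576  0.0332] F [-0.4  0.3  0. ] delta [ 0.0263 -0.0921  0.0002] [ 0.01 -0.01  0.14]
```

View pics/w7.png

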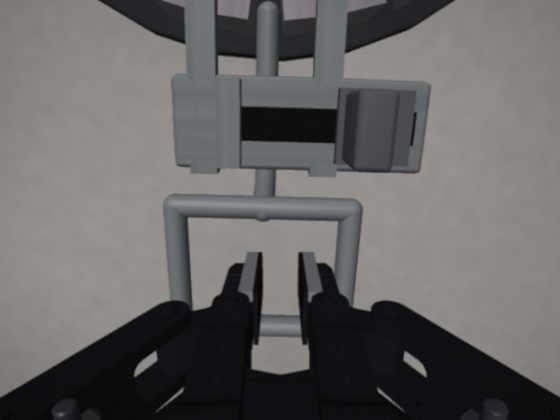

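Call:
servo_tool([
  [-0.001,-0.006,0,0,0,0],
  [-0.001,-0.006,-0.015,0,0,0.9],
  [-0.001,-0.006,-0.04,0,0,1.7],
  [-0.001,-0.006,-0.07,0,0,1.7],
  [-0.001,-0.006,-0.1,0,0,1.7],
  [-0.001,-0.006,-0.12,0,0,1.7],
  [-0.001,-0.006,-0.125,0,0,1.7],
  [-0.001,-0.006,-0.125,0,0,1.7],
], jaw=0.0)

```text
t: 6.12
eef_pos: [0.5218, -0.1527, 0.1597]
orientation: [[0.844, 0.537, 0.003], [0.537, -0.844, -0.001], [0.002, 0.002, -1.0]]
ft_force: [0.0, 0.1, 0.6]
grip_width: -0.0
```

```bash
python3 -c "
from h import *
import pickle
M=cams.camera_model('wrist');p,d=cams.read_camera('wrist');cv2.imwrite('pics/w8.png',p[:,:,::-1])
pickle.dump((M,d),open('w8.pkl','wb'))
crop(p[:,:,::-1],180,0,200,240,3,'pics/w8c.png')
delta((.4958,-.0666,.033),32.1)"
```

```text
t 6.1667 pos [ 0.5212 -0.1526  0.1584] F [-0.1  0.4 -1.2] delta [ 0.0246 -0.0863  0.1254] [ 0.04 -0.03  0.36]
```

View pics/w8c.png

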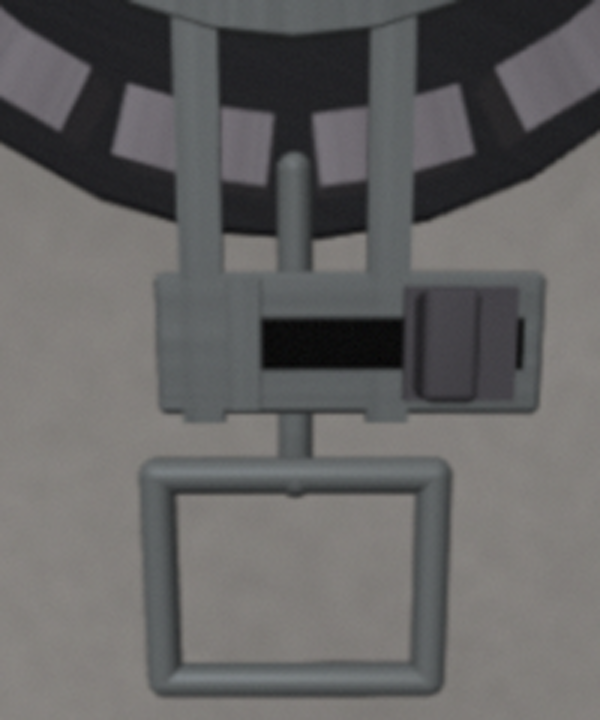

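```bash
python3 -c "
from h import *
import pickle
M,d=pickle.load(open('w8.pkl','rb'))
c=lambda x,y:(180+(x+.5)/3-.5,(y+.5)/3-.5)
k=np.array([atz(M,c(*q),.048) for q in[(139,460),(452,460),(442,696),(150,696)]])
v=(k[0]-k[3])+(k[1]-k[2]);a=np.arctan2(v[1],v[0]);print(k.mean(0),np.degrees(a),[np.linalg.norm(k[i]-k[i-1]) for i in range(4)])
X=np.array([np.cos(a),np.sin(a)]);Y=np.array([-X[1],X[0]]);piv=k.mean(0)[:2]+.2195*X
for q in[(452,345),(479,345)]:
  t=atz(M,c(*q),.0755)[:2]
  print('piv',piv,'tab',t,'rel',(t-piv)@X,(t-piv)@Y)
tgt=piv-.1615*X-Y*(.034+.006+.0145+.014)
delta((*tgt,.1),np.degrees(a))
delta((*tgt,.062),np.degrees(a))
e=piv-.1615*X-Y*(.006+.0145)
delta((*e,.062),np.degrees(a))
"
```

```text
[ 0.5270539  -0.14801481  0.048     ] 32.4821778405563 [np.float64(0.06157027993268708), np.float64(0.07676659720382721), np.float64(0.0616013391932176), np.float64(0.07641616427272188)]
piv [ 0.712215   -0.03013514] tab [ 0.59462502 -0.14461602] rel -0.16067452477509298 -0.033421123698468
piv [ 0.712215   -0.03013514] tab [ 0.59774083 -0.14946608] rel -0.16065082101228645 -0.0391857450737839
t 6.1667 pos [ 0.5212 -0.1526  0.1584] F [-0.1  0.4 -1.2] delta [0.0654 0.0677 0.0585] [ 0.04 -0.03 -0.02]
t 6.1667 pos [ 0.5212 -0.1526  0.1584] F [-0.1  0.4 -1.2] delta [0.0653 0.0677 0.0965] [ 0.04 -0.03 -0.02]
t 6.1667 pos [ 0.5212 -0.1526  0.1584] F [-0.1  0.4 -1.2] delta [0.0653 0.0197 0.0965] [ 0.04 -0.03 -0.02]
```

Call:
servo_tool([
  [0.03,0.03,0.005,0,0,0],
  [0.06,0.06,0.01,0,0,0],
  [0.065,0.068,0.03,0,0,0],
  [0.065,0.068,0.055,0,0,0],
  [0.065,0.068,0.075,0,0,0],
  [0.065,0.068,0.09,0,0,0],
  [0.065,0.068,0.0955,0,0,0],
  [0.065,0.068,0.0955,0,0,0],
])

```text
t: 6.83
eef_pos: [0.611, -0.1745, 0.0598]
orientation: [[0.843, 0.537, -0.005], [0.537, -0.843, 0.001], [-0.004, -0.004, -1.0]]
ft_force: [0.1, -0.2, -0.2]
grip_width: 0.003
```

```bash
python3 -c "
from h import *
p,d=cams.read_camera('wrist');cv2.imwrite('pics/w9.png',p[:,:,::-1])
X=np.array([np.cos(np.radians(32.4)),np.sin(np.radians(32.4))]);Y=np.array([-X[1],X[0]]);piv=np.array([.7122,-.0301])
s=status.sense();q=s['eef_pos'][:2]-piv;print(q@X,q@Y)
e=piv-.1615*X-Y*(.006+.0145)
delta((*e,.063),32.4)"
```

```text
-0.16229560781706337 -0.06835911548901842
t 6.8833 pos [ 0.6118 -0.1748  0.0612] F [-0.8  0.4  0.7] delta [ 0.0009 -0.0479 -0.0017] [-0.12  0.12  0.09]
```

View pics/w9.png

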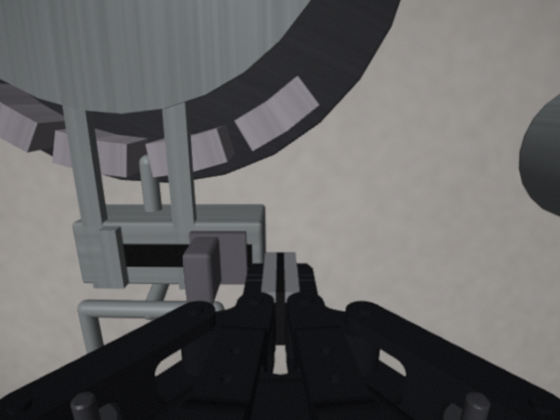

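Call:
servo_tool([
  [0.001,-0.008,-0.001,0,0,0],
  [0.001,-0.016,-0.001,0,0,0],
  [0.001,-0.023,-0.001,0,0,0],
  [0.001,-0.029,-0.001,0,0,0],
  [0.001,-0.035,-0.001,0,0,0],
  [0.001,-0.04,-0.001,0,0,0],
  [0.001,-0.044,-0.001,0,0,0],
  [0.001,-0.044,-0.001,0,0,0],
])

```text
t: 7.55
eef_pos: [0.5898, -0.1366, 0.0641]
orientation: [[0.843, 0.538, 0.0], [0.538, -0.843, 0.0], [0.0, -0.0, -1.0]]
ft_force: [0.1, 0.1, 0.4]
grip_width: -0.002
```

```bash
python3 -c "
from h import *
p,d=cams.read_camera('wrist');cv2.imwrite('pics/w10.png',p[:,:,::-1])
X=np.array([np.cos(np.radians(32.4)),np.sin(np.radians(32.4))]);Y=np.array([-X[1],X[0]]);piv=np.array([.7122,-.0301])
s=status.sense();q=s['eef_pos'][:2]-piv;print(q@X,q@Y,s['ft_force'])"
```

```text
-0.1605567385584845 -0.02464100394743267 [ 1.00572308 -0.19997858  0.27612716]
```

View pics/w10.png

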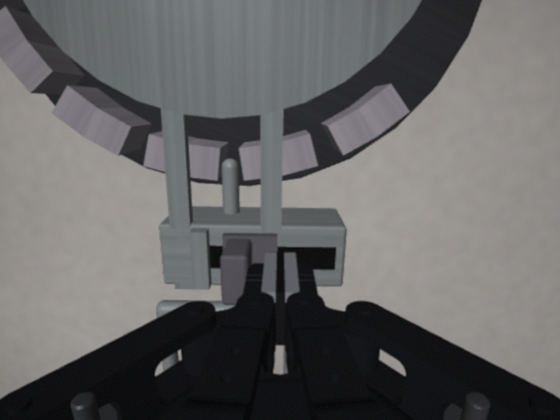

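Call:
servo_tool([
  [0,-0.002,0,0,0,0],
  [0,-0.004,0,0,0,0],
  [0,-0.006,0,0,0,0],
  [0,-0.007,0,0,0,0],
  [0,-0.008,0,0,0,0],
  [0,-0.009,0,0,0,0],
  [0,-0.009,0,0,0,0],
])

```text
t: 8.18
eef_pos: [0.5854, -0.1303, 0.0638]
orientation: [[0.844, 0.537, 0.001], [0.537, -0.844, -0.0], [0.0, 0.001, -1.0]]
ft_force: [1.9, -1.8, -0.1]
grip_width: -0.001
```

```bash
python3 -c "
from h import *
p,d=cams.read_camera('wrist');cv2.imwrite('pics/w11.png',p[:,:,::-1])
X=np.array([np.cos(np.radians(32.4)),np.sin(np.radians(32.4))]);Y=np.array([-X[1],X[0]]);piv=np.array([.7122,-.0301])
s=status.sense();q=s['eef_pos'][:2]-piv;print(q@X,q@Y,s['ft_force'],s['ft_force'][:2]@Y)"
```

```text
-0.16071955701656018 -0.0166566822623688 [ 2.34036787 -1.67267949 -0.13007929] -2.6663218157861084
```

View pics/w11.png

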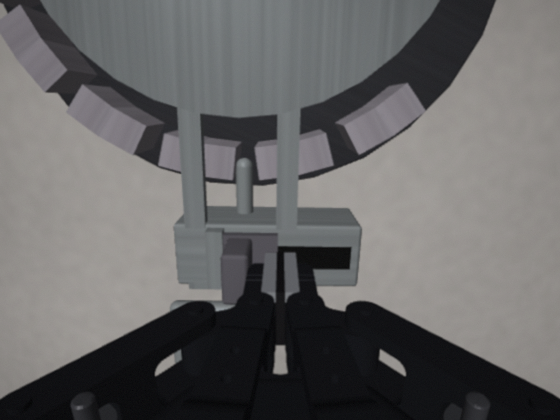

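Call:
servo_tool([
  [0,-0.001,0,0,0,0],
  [0,-0.002,0,0,0,0],
  [0,-0.003,0,0,0,0],
  [0,-0.004,0,0,0,0],
  [0,-0.005,0,0,0,0],
  [0,-0.005,0,0,0,0],
  [0,-0.005,0,0,0,0],
])

```text
t: 8.82
eef_pos: [0.5846, -0.1288, 0.0641]
orientation: [[0.845, 0.535, 0.004], [0.535, -0.845, -0.003], [0.002, 0.005, -1.0]]
ft_force: [7.6, -11.1, -3.7]
grip_width: 0.002
```

```bash
python3 -c "
from h import *
X=np.array([np.cos(np.radians(32.4)),np.sin(np.radians(32.4))]);Y=np.array([-X[1],X[0]]);piv=np.array([.7122,-.0301])
s=status.sense();q=s['eef_pos'][:2]-piv;print(q@X,q@Y,s['ft_force'],s['ft_force'][:2]@Y)"
```

```text
-0.16065392959535674 -0.014999897507448984 [  7.58999994 -11.14150875  -3.73142258] -13.474012312747867
```

Call:
servo_tool([
  [0,0.008,0,0,0,0],
  [0,0.02,0,0,0,0],
  [0,0.025,-0.01,0,0,0],
  [0,0.025,-0.03,0,0,0],
  [-0.01,0.02,-0.06,0,0,0],
  [-0.03,0,-0.09,0,0,0],
  [-0.05,-0.01,-0.12,0,0,0],
  [-0.05,-0.01,-0.12,0,0,0],
])

```text
t: 9.48
eef_pos: [0.5321, -0.145, 0.1882]
orientation: [[0.844, 0.536, 0.001], [0.536, -0.844, -0.001], [0.0, 0.002, -1.0]]
ft_force: [0.3, -0.8, 0.1]
grip_width: -0.001
```

Call:
servo_tool([
  [-0.01,0,-0.01,0,0,0],
  [-0.01,0,-0.01,0,0,0],
  [-0.01,0,-0.01,0,0,0],
])

```text
t: 9.73
eef_pos: [0.5264, -0.1501, 0.1937]
orientation: [[0.844, 0.536, -0.0], [0.536, -0.844, 0.0], [-0.0, -0.0, -1.0]]
ft_force: [-0.1, -0.1, -1.2]
grip_width: 0.0
```

```bash
python3 -c "
from h import *
import pickle
M=cams.camera_model('wrist');p,d=cams.read_camera('wrist');cv2.imwrite('pics/w12.png',p[:,:,::-1])
pickle.dump((M,d),open('w12.pkl','wb'))
p2,d=cams.read_camera('top');cv2.imwrite('pics/top1.png',p2[:,:,::-1])
crop(p[:,:,::-1],150,0,250,240,3,'pics/w12c.png')
s=status.sense();print(s['t'],s['eef_pos'],s['ft_force'])"
```

```text
9.8333 [ 0.52658763 -0.14952409  0.19287911] [ 0.59832629  0.40300128 -0.37987894]
```

View pics/w12c.png

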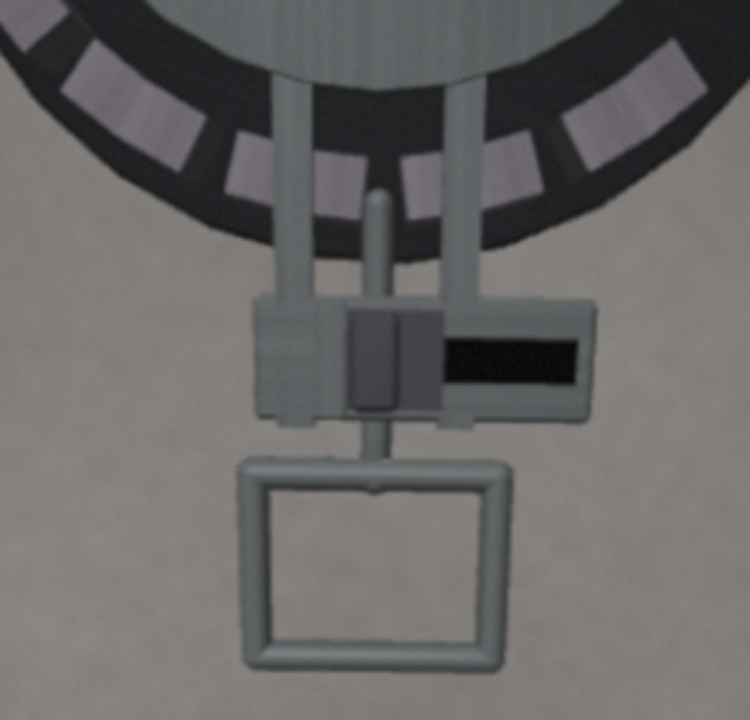

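View pics/top1.png

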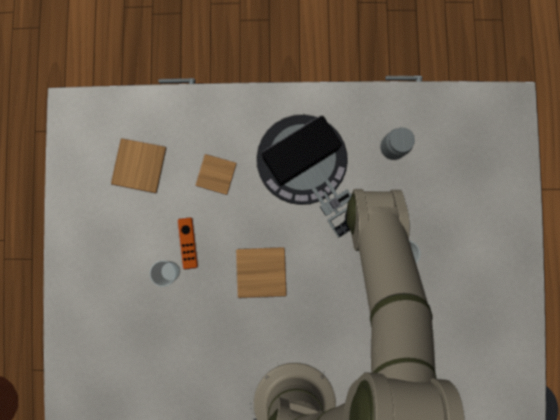

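```bash
python3 -c "
from cell import arm,status
print(arm.hand_in());print(status.sense()['t'])"
```

```text
the job is handed in; nothing more can be done
None
the job is handed in; nothing more can be done
```

The speaker is turned one notch towards the small bamboo coaster on the stand's +y side. The pin is seated in that notch and the lock slide is against its end stop. I handed the job in at about 9.8 s.

I hooked the loop with the fingers and drew the pin out about 12 mm. I turned the swivel, let the pin ride on the rim, and it snapped into the next notch. I then pushed the grey tab across with the fingers shut, lifted clear, and handed in.

- **Swivel:** the loop's yaw went from 9.2° to about 32.5°, which is about 0.41 rad of turn.
- **Pin:** it lies in the next notch, and the gap between the housing and the loop is back to its seated size.
- **Lock:** the tab is on the pin's line and against the end block. The push force rose to about 13 N when it reached the stop.
- **Bystanders:** the coaster, tin, remote and one tumbler look unmoved in the last top picture. The second tumbler was mostly hidden by the arm there, so I couldn't check it at the end; the forces gave no sign of contact with it.
- **Robot:** it is clear of everything, with the force reading near zero.

No check failed or disagreed.

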